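# Wedge the short foot of a rocking bench clamp

### The job

The iron bench clamp that grips the bone rocks, because its foot at the far right corner, seen from the robot, is too short. Push the wooden wedge along the bench with the fingers, thin end first, under that short foot until the clamp stands level and no longer rocks, and leave the wedge there. Do not pick up the wedge, do not touch the clamp or shove it out of its place, and leave the other things on the bench alone.

Things in the scene. Friction and masses are not known exactly. Their poses are not given: they have to be found in the camera images.
- clamp: cast iron bench clamp, 2.4 kg, loose: plate 220 (x) x 180 (y) mm, top 48 mm high, on four ball feet 40 mm across at x +-90, y +-70 mm; jaws grip a pale shin bone along x (top 135 mm), brass tommy bar out at y = 120. Origin under the plate's centre, in the plane of the three good feet; z up when level. The foot at (+x,-y) is 10 mm short: it starts leaning 0.09 rad onto it, opposite foot in the air
- short_foot (a point): lowest point of the short ball foot (clamp frame +90, -70, +10 mm): about 0 mm above the bench at the start, 10 mm when the clamp is level. It carries about 3.5 to 6 N until the clamp is level; then the load rises steeply, and pushing on slides the clamp along or tilts it the other way
- good_foot (a point): lowest point of the opposite, good foot (clamp frame -90, +70, 0 mm): about 10 mm above the bench at the start, 0 when the clamp is level
- wedge: loose hardwood wedge, 120 (x) x 60 (y) mm, 0.11 kg, underside flat; its top slopes from 26 mm high at the upright heel face (x = -60) to 2 mm at the toe (x = +60). Origin: centre of the underside. Starts on the clamp's -y side, toe 35 to 80 mm from the short foot and pointing roughly at it. The clamp is level when the toe is about 38 mm past the foot's centre
- wedge_toe (a point): middle of the wedge's thin edge, on the underside (wedge frame x = +60 mm)
- dish: white enamel dish, 130 mm across, 30 mm high, bystander; origin at the centre of its underside
- tin: squat open tin of bone blanks, 84 mm across, 55 mm high, bystander; origin at the centre of its underside
- dividers: pair of steel dividers lying flat, about 180 mm long (its x), 65 mm wide, 12 mm high, bystander; origin near the middle, on the bench
- drill: walnut handled drill spindle lying down, about 270 mm long (its x), 40 mm high, bystander; origin near the middle, on the bench
There are look-alikes about, which are no part of the job. There is more than one size of the wedge; the one meant has the size given above.

How it is judged:
By the outcome, as a careful person would: the job done as asked, in the order asked, and still so for the second after the job is handed in, with the robot touching nothing.
It also fails if it takes over 45 s, if anything falls off the work surface, if the arm or the gripper's body presses on something with over 40 N, if the wrist force passes 120 N, or if a joint passes its speed limit or range.

### The arm

A 7-joint arm with a two-finger parallel gripper is mounted at the origin on the work surface. World frame = base frame: x ahead of the robot, y to its left, z up, the work surface at z = 0. Lengths are in m, angles in rad, forces in N, time in s.
With the tool pointing down it reaches from about 0.425 to 0.925 m from the base axis. Payload 6.8 kg.
Tool frame: the origin (TCP) lies on the front face of the gripper's body, between the roots of the fingers; the fingertips stand 73 mm ahead of it and the grasp point (between the pads) lies 54 mm ahead of it (env.nose_length is the distance from the TCP to the fingertips, in m); z points along the fingers, y is the direction in which the jaws open and shut (so a half turn about z gives the same grasp; the last joint's range is limited). The gripper opens to 85 mm and grips with 20 to 120 N. Pads are 22 mm wide; open, the fingers measure 114 mm over their backs; the gripper's body (76 mm by 85 mm) begins 54 mm behind the grasp point. The pads swing forward as they close: fully open they stand 13 mm farther back than shut.
Start: joints at [-1.456, 0.477, 0.022, 1.555, -0.011, 1.109, -0.083], TCP at [0.149, 0.658, 0.304] pointing down, gripper open.
Joint ranges: [-2.96, 2.96], [-0.34, 2.1], [-1.41, 1.46], [0.24, 2.44], [-1.37, 4.51], [0.17, 1.92], [-2.96, 2.96]. Speed limits (rad/s): [2.39, 2.39, 3.14, 3.14, 3.14, 3.14, 3.14].

### API

Orientations are given as a unit quaternion [w, x, y, z].
In Python, from cell import env, kin, camera, calibration, job gives the robot as it stands. The module is installed in compiled form; this text tells all that it offers. Calls block until the motion is done:
- env.reach(position, orientation): joint-space move of the TCP to a pose.
- env.movel(position, velocity=0.15, rot=None, stop_force=None): straight line of the TCP; rot=None keeps the orientation; velocity is the mean speed in m/s. With stop_force (N) it stops when the force on the tool has changed by that much, and returns True; else False.
- env.goto_joints(angles): joint-space move.
- env.grip(opening, f_grip=None): finger opening in m; f_grip is the grip in N (None keeps the last); returns when the fingers have stopped.
- env.dwell(seconds).
- kin.inverse_kinematics(position, orientation): joint angles nearest the present ones, or None.
- env.get_state(): the state.
- camera(name): name is "scene" or "side" or "wrist"; returns (picture, depth): 420x560x3 uint8, blue, green, red; 420x560 float32, m along the optical axis (not along the pixel's ray), 0 where there is no reading.
- calibration(name): a dict with "fx", "fy", "cx", "cy" (pixels), "rvec" (rotation vector, rad) and "tvec" (3), from world to camera coordinates, as OpenCV has them. Camera axes: x right, y down, z forward; pixel columns grow to the right and rows downward; lengths in m; the calibration is good to about 2 mm. The wrist camera is an equidistant fisheye: a pixel r from the principal point sees the ray r / f radians off the axis. A picture is of the moment at which its call begins: read the wrist's pose just before it. calibration takes no time and is no camera call; for the wrist camera it gives the pose at the moment of the call.
A pose or a line that the arm cannot do raises env.PlanningError and nothing moves.
- job.job_done(): hands the job in, once; it reports no verdict.
The state is a dict: "time": time; "qpos": joint angles; "joint_velocities": joint speeds; "joint_torque": joint torques, N m; "tcp_pos": TCP position; "orientation": TCP orientation; "force": force on the tool from outside, world axes, zero at the start; "torque": the same for the moment, N m; "opening": finger opening in m.
Only numpy, scipy, OpenCV 4.12 (cv2) and the standard library are available. Lean on these libraries where they do the work, as an engineer would, in place of code of your own. Each camera call takes 0.05 s, during which the arm holds its last target. There are 200 camera calls.

## Working session

There is one attempt and no reset: what is moved stays moved. The work goes in short steps, each a Python script; the robot and the scene stay as the last script left them, time stands still between calls to the robot, and variables do not carry over. Pictures are saved under pics/ and viewed, about 8 in all and at most 12, crops included, and the job is handed in when it is done.

```bash
mkdir -p pics; cat > h.py <<'E'
import numpy as np, cv2
from cell import env, kin, camera, calibration, job
def snap(n):
    c=calibration(n); im,d=camera(n); return im,d,c
def pw(c,d,u,v):
    "pixel(s) -> world by depth (pinhole cams)"
    u=np.asarray(u,float);v=np.asarray(v,float);z=d[v.astype(int),u.astype(int)]
    p=np.stack([(u-c['cx'])/c['fx']*z,(v-c['cy'])/c['fy']*z,z],-1)
    R=cv2.Rodrigues(np.array(c['rvec'],float))[0]
    return (p-np.ravel(c['tvec']))@R
def save(n,tag):
    im,d,c=snap(n); np.savez(f'{tag}.npz',im=im,d=d,**{k:np.array(v) for k,v in c.items()}); return im,d,c
E
python3 - <<'E'
from h import *
a=save('scene','scene0');b=save('side','side0')
for n,x in(('scene',a),('side',b)):
    R=cv2.Rodrigues(np.array(x[2]['rvec'],float))[0]; print(n,-R.T@np.ravel(x[2]['tvec']),R[2],x[2]['fx'])
cv2.imwrite('pics/scene0.png',cv2.resize(a[0],(800,600),interpolation=cv2.INTER_CUBIC))
cv2.imwrite('pics/side0.png',cv2.resize(b[0],(800,600),interpolation=cv2.INTER_CUBIC))
print(env.get_state())
E
```

```text
scene [ 1.4106113  -0.87681858  1.09937464] [-0.50609706  0.55589969 -0.65942498] 533.4164828428966
side [0.53036633 1.05502914 1.03544667] [ 0.05516831 -0.72778998 -0.6835775 ] 457.75222357726204
{'time': 0.1, 'qpos': array([-1.45607534,  0.47772183,  0.02237136,  1.55633222, -0.01150129,
        1.10927722, -0.08309554]), 'joint_velocities': array([-0.00133869, -0.00237156,  0.00043025, -0.00116606, -0.00026748,
        0.00031424, -0.00146151]), 'joint_torque': array([ 3.80010781e-03, -5.97765326e+01,  1.61348216e+00, -2.81952524e+01,
        1.28401074e-02,  5.04674914e-03, -2.93112755e-06]), 'tcp_pos': array([0.14909159, 0.65791877, 0.30302904]), 'orientation': array([-2.52762340e-05,  1.11180810e-01,  9.93799869e-01, -8.04623524e-04]), 'force': array([-0.24302518, -0.06737049,  0.66609111]), 'torque': array([ 0.02622193,  0.03227655, -0.0325154 ]), 'opening': 0.08522678106014817}
```

View pics/scene0.png

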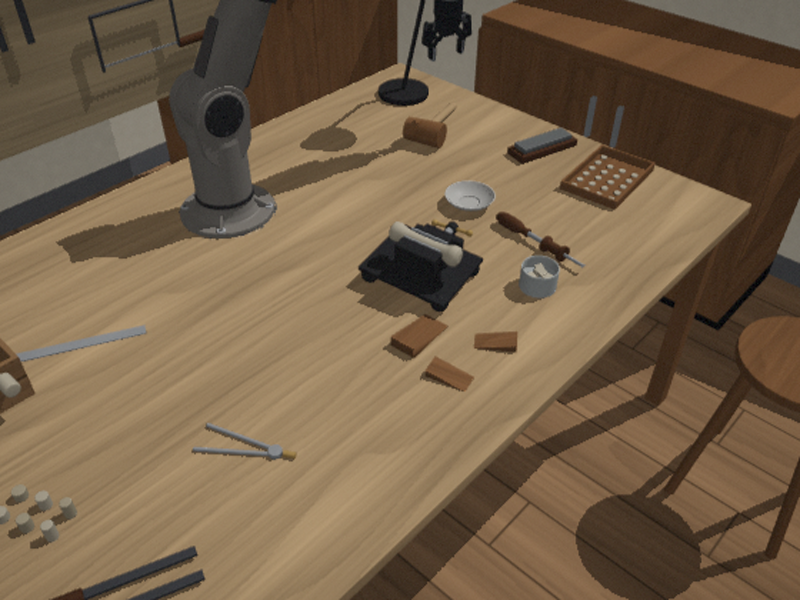

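View pics/side0.png

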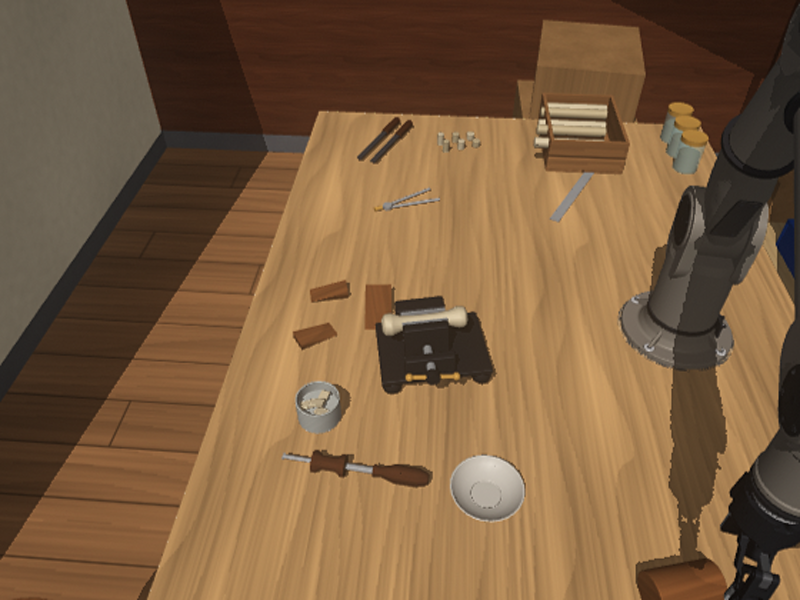

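The scene picture shows three wedge-like pieces, at display pixels (419,336) large, (496,342) small and (449,373) small. The clamp is at (422,262). The large piece nearest the clamp looks right, so I'll check its size in a close crop.

```bash
python3 - <<'E'
from h import *
a=np.load('scene0.npz'); im=a['im']
x0,y0,w,h=235,145,150,135
cv2.imwrite('pics/crop0.png',cv2.resize(im[y0:y0+h,x0:x0+w],None,fx=5,fy=4.4,interpolation=cv2.INTER_CUBIC))
# wedges: points above bench, reddish, clustered
V,U=np.mgrid[0:420,0:560]; P=pw(a,a['d'],U,V)
hsv=cv2.cvtColor(im,cv2.COLOR_BGR2HSV)
roi=(U>260)&(U<370)&(V>215)&(V<280)
m=roi&(P[...,2]>0.0015)&(hsv[...,1]>110)&(P[...,2]<.04)
n,l,s,cen=cv2.connectedComponentsWithStats(m.astype(np.uint8))
for i in range(1,n):
    if s[i,4]<60: continue
    q=P[l==i]; r=cv2.minAreaRect((q[:,:2]*1000).astype(np.float32)); print(s[i],np.round(r[0],1),np.round(r[1],1),round(r[2],1),'zmax',np.percentile(q[:,2],[2,50,98]).round(4))
q=P[roi&(abs(P[...,2])<.01)][:,2];print('bench z',np.median(q))
E
```

```text
[273 220  40  30 630] [657.9 -10.4] [ 64.5 126.5] 4.4 zmax [0.0025 0.0147 0.0278]
[332 232  30  15 354] [787.   79.7] [85.2 49.8] 36.0 zmax [0.0024 0.01   0.0211]
[297 249  35  25 420] [777.7 -55.5] [88.  50.2] 14.9 zmax [0.0019 0.0108 0.0206]
bench z 0.0013944614782282108
```

View pics/crop0.png

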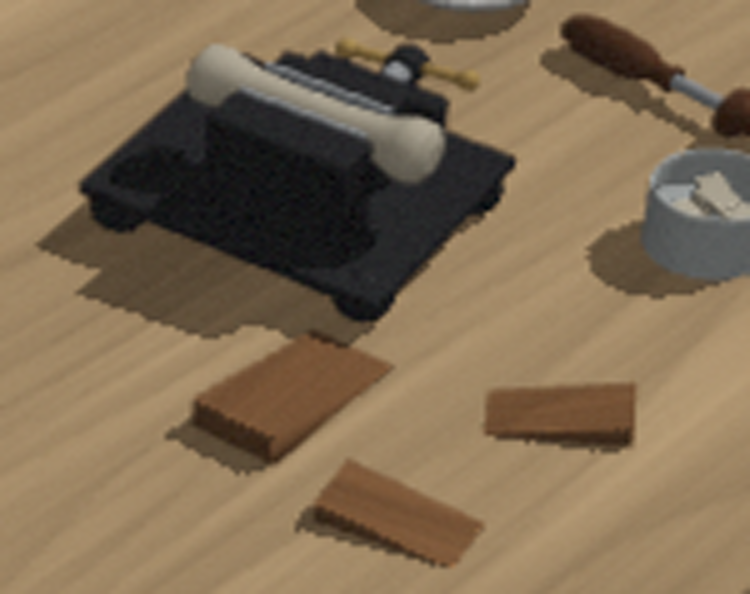

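Sizes settle the choice. The piece at crop (290,395) measures about 126 x 64 mm and 27 mm high, so it is the wedge meant. The other two, at (560,412) and (400,515), measure about 85 x 50 mm and are look-alikes. Next: the clamp pose and the wedge axis.

```bash
cat > fit.py <<'E'
from h import *
from scipy.optimize import least_squares
def cloud(a):
    V,U=np.mgrid[0:420,0:560]; P=pw(a,a['d'],U,V); hsv=cv2.cvtColor(a['im'],cv2.COLOR_BGR2HSV); return P,hsv
def wedge(P,hsv,near,r=.1,zb=0):
    m=(np.linalg.norm(P[...,:2]-near,axis=-1)<r)&(P[...,2]-zb>.0015)&(P[...,2]<.035)&(hsv[...,1]>110)
    n,l,s,c=cv2.connectedComponentsWithStats(m.astype(np.uint8)); i=1+s[1:,4].argmax(); q=P[l==i]
    q=q-[0,0,zb]
    A=np.c_[q[:,:2]-q[:,:2].mean(0),np.ones(len(q))]
    # robust plane fit of the sloped top -> toe direction and toe line z=2mm
    f=least_squares(lambda p:A@p-q[:,2],[0,-.2,.013],loss='soft_l1',f_scale=.001).x
    g=f[:2]; k=np.linalg.norm(g); d=-g/k
    box=cv2.minAreaRect((q[:,:2]*1000).astype(np.float32)); bp=cv2.boxPoints(box)
    cl=q[:,:2].mean(0)
    return dict(slope=k,yaw_plane=np.degrees(np.arctan2(d[1],d[0])),rect=box,box=bp.round(1),toe_by_plane=(cl+d*(f[2]-.002)/k)*1000)
def plate(P,hsv,near,zb=0):
    m=(np.linalg.norm(P[...,:2]-near,axis=-1)<.17)&(P[...,2]>.03)&(P[...,2]<.07)&(hsv[...,2]<75)
    q=P[m]-[0,0,zb]
    c0=q.mean(0);A=np.c_[q[:,:2]-c0[:2],np.ones(len(q))]
    f=least_squares(lambda p:A@p-q[:,2],[0,0,.045],loss='cauchy',f_scale=.001).x
    ok=abs(A@f-q[:,2])<.004; q=q[ok]
    r=cv2.minAreaRect((q[:,:2]*1000).astype(np.float32))
    return dict(n=len(q),tilt=np.hypot(*f[:2]),grad=f[:2],rect=r,box=cv2.boxPoints(r).round(1),z=[f[2]+(b/1000-c0[:2])@f[:2] for b in cv2.boxPoints(r)])
E
python3 - <<'E'
from fit import *
for n in('scene0','side0'):
    a=np.load(n+'.npz');P,h=cloud(a)
    b=(np.linalg.norm(P[...,:2]-[.66,-.05],axis=-1)<.25)&(abs(P[...,2])<.01)
    zb=np.median(P[b][:,2]); print(n,'zb',zb)
    print(wedge(P,h,[.658,-.01],zb=zb))
    print(plate(P,h,[.57,.16],zb))
    k=(P[...,2]<.04)&(P[...,2]>-.02)&(h[...,2]<60)&(np.linalg.norm(P[...,:2]-[.66,.1],axis=-1)<.06)
    if n=='scene0': # foot pixel crop (362,318)->
        for (u,v) in ((362,300),(362,312),(350,300),(375,300)):
            print(pw(a,a['d'],235+u/5,145+v/4.4).round(4))
E
```

```text
scene0 zb 0.0012429752963852858
{'slope': np.float64(0.16886235482678802), 'yaw_plane': np.float64(86.94157611908759), 'rect': ((658.0193481445312, -11.395011901855469), (64.54661560058594, 124.49425506591797), 4.379913330078125), 'box': array([[621.1,  48.2],
       [630.6, -75.9],
       [695. , -71. ],
       [685.4,  53.1]], dtype=float32), 'toe_by_plane': array([665.87885547,  56.27254873])}
{'n': 1115, 'tilt': np.float64(0.08483483123034712), 'grad': array([-0.065172  ,  0.05430985]), 'rect': ((534.9614868164062, 128.33511352539062), (221.9681854248047, 181.25579833984375), 10.544715881347656), 'box': array([[409.3, 197.1],
       [442.4,  18.9],
       [660.7,  59.5],
       [627.5, 237.7]], dtype=float32), 'z': [np.float64(0.058909724840674194), np.float64(0.04707021820218175), np.float64(0.03505451302567677), np.float64(0.046894020068809106)]}
[0.6453 0.0666 0.0307]
[0.6444 0.0684 0.0178]
[0.6402 0.0613 0.031 ]
[0.6545 0.0676 0.0355]
side0 zb 0.002224522799493197
{'slope': np.float64(0.17974483217217202), 'yaw_plane': np.float64(92.50062750001265), 'rect': ((666.803466796875, -15.735458374023438), (76.87042999267578, 183.63153076171875), 0.4121907353401184), 'box': array([[ 627.7,   75.8],
       [ 629. , -107.8],
       [ 705.9, -107.3],
       [ 704.6,   76.4]], dtype=float32), 'toe_by_plane': array([659.57090713,  58.80066412])}
{'n': 1440, 'tilt': np.float64(0.08664023251568002), 'grad': array([-0.06740633,  0.05443268]), 'rect': ((533.7877807617188, 137.38267517089844), (219.0550537109375, 179.94581604003906), 9.812493324279785), 'box': array([[410.5, 207.4],
       [441.2,  30.1],
       [657. ,  67.4],
       [626.4, 244.7]], dtype=float32), 'z': [np.float64(0.05951640121886673), np.float64(0.047797601954225735), np.float64(0.035280014696510154), np.float64(0.04699881365698483)]}
```

The direct foot reading and the plate fit agree on the short foot at about (632,83) mm. The wedge axis is at about 94°, with the toe at (653,50), so the axis passes about 18 mm right of the foot. I'll move over it and check with the wrist camera.

```bash
cat >> h.py <<'E'
from scipy.spatial.transform import Rotation as Ro
def quat(deg):
    a=np.radians(deg); x=np.array([np.cos(a),np.sin(a),0]); z=np.array([0,0,-1.]); M=np.c_[x,np.cross(z,x),z]
    return np.roll(Ro.from_matrix(M).as_quat(),1)
def fw(c,d,u,v):
    "fisheye pixel -> world"
    u=np.asarray(u,float);v=np.asarray(v,float);z=d[v.astype(int),u.astype(int)]
    dx=(u-c['cx'])/c['fx'];dy=(v-c['cy'])/c['fy'];t=np.hypot(dx,dy)+1e-9
    p=np.stack([z*np.tan(t)*dx/t,z*np.tan(t)*dy/t,z],-1)
    return (p-np.ravel(c['tvec']))@cv2.Rodrigues(np.array(c['rvec'],float))[0]
E
python3 - <<'E'
from h import *
print(env.nose_length)
env.grip(0.025)
env.reach([.72,-.06,.33],quat(94))
s=env.get_state();print(s['time'],s['tcp_pos'],s['opening'],s['force'])
im,d,c=save('wrist','w0')
R=cv2.Rodrigues(np.array(c['rvec'],float))[0]; print(-R.T@np.ravel(c['tvec']),R[2],c['fx'])
cv2.imwrite('pics/w0.png',cv2.resize(im,(800,600),interpolation=cv2.INTER_CUBIC))
E
```

```text
0.0726
3.9167 [ 0.72016276 -0.05877152  0.32984274] 0.025154234628136683 [-0.0446248  -0.41738747  0.40427326]
[0.71608848 0.00600041 0.3988963 ] [ 0.01759809 -0.25669073 -0.96633337] 325.19226210127806
```

View pics/w0.png

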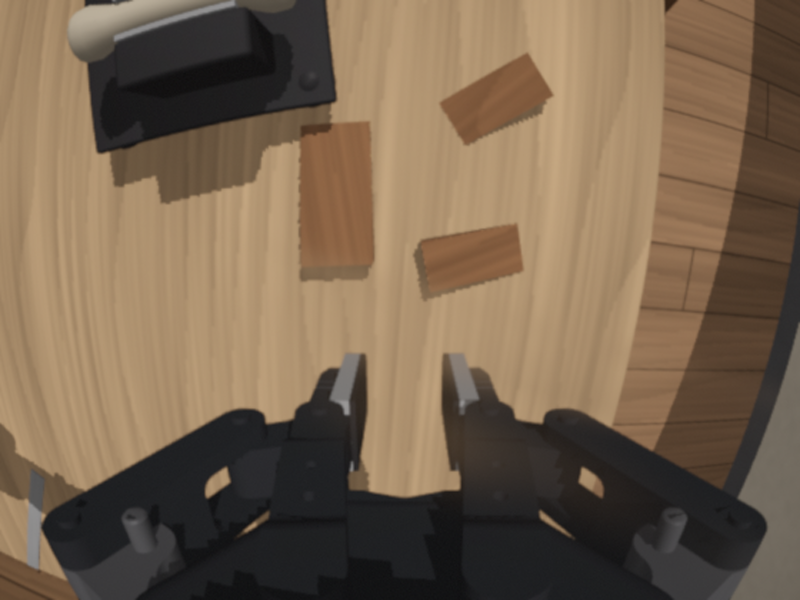

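The wrist view shows the wedge with toe corners at about (301,126) and (369,122) and heel-top corners at (300,266) and (373,265). The plate's near corner is at (335,101), and a look-alike is just right at (470,258). Converting to world positions.

```bash
python3 - <<'E'
from h import *
a=np.load('w0.npz');s=0.7
def ray(u,v,z):
    # intersect with plane z
    dx=(u*s-a['cx'])/a['fx'];dy=(v*s-a['cy'])/a['fy'];t=np.hypot(dx,dy)
    p=np.array([np.tan(t)*dx/t,np.tan(t)*dy/t,1]);R=cv2.Rodrigues(a['rvec'])[0];o=-R.T@np.ravel(a['tvec']);r=R.T@p
    return (o+r*(z-o[2])/r[2])*1000
for n,u,v,z in (('toeL',301,126,.002),('toeR',369,122,.002),('heelL',300,266,.026),('heelR',373,265,.026),('plateSF',335,101,.036),('plateNL',98,151,.047),('bolt',309,80,.037),('bench',250,300,0),('lookR top',523,270,.01),('lookL',421,240,.01)):
    print(n,ray(u,v,z).round(1),(fw(a,a['d'],u*s,v*s)*1000).round(1))
E
```

```text
toeL [624.9  48.5   2. ] [6.246e+02 4.870e+01 5.000e-01]
toeR [683.2  53.9   2. ] [683.3  53.7   3.7]
heelL [634.9 -69.2  26. ] [629.1 -74.6  -0.7]
heelR [695.7 -64.6  26. ] [ 6.943e+02 -6.940e+01  4.000e-01]
plateSF [658.3  65.5  36. ] [658.1  65.8  34.2]
plateNL [447.2  28.6  47. ] [445.6  28.7  44.8]
bolt [636.6  82.2  37. ] [637.1  81.7  39.3]
bench [ 581.8 -109.1    0. ] [ 581.5 -109.4   -1.1]
lookR top [824.8 -62.2  10. ] [ 8.277e+02 -6.400e+01 -1.000e-01]
lookL [733.9 -43.4  10. ] [734.1 -43.8   6.9]
```

The measured sizes match: wedge length 118.6 mm and width 60 mm, axis at 95.4°. The foot is at about (634,83) and lies 17 mm left of the axis. I'll nudge the wedge sideways with closed fingers, then look again.

```bash
python3 - <<'E'
from h import *
env.grip(0.0)
q=quat(95.4)
env.movel([.713,0.0,.20],.2,rot=q)
env.movel([.713,0.0,.082],.1)
f0=env.get_state()['force']
print(env.movel([.690,-.002,.082],.05,stop_force=12), env.get_state()['force']-f0)
env.movel([.705,-.002,.082],.1); env.movel([.71,-.05,.33],.25)
s=env.get_state();print(s['time'],s['tcp_pos'],s['opening'])
im,d,c=save('wrist','w1')
cv2.imwrite('pics/w1.png',cv2.resize(im,(800,600),interpolation=cv2.INTER_CUBIC))
E
```

```text
False [ 1.25670025 -0.71329048  1.15544379]
8.6 [ 0.70933716 -0.04923494  0.32829201] -0.00026616664774220056
```

View pics/w1.png

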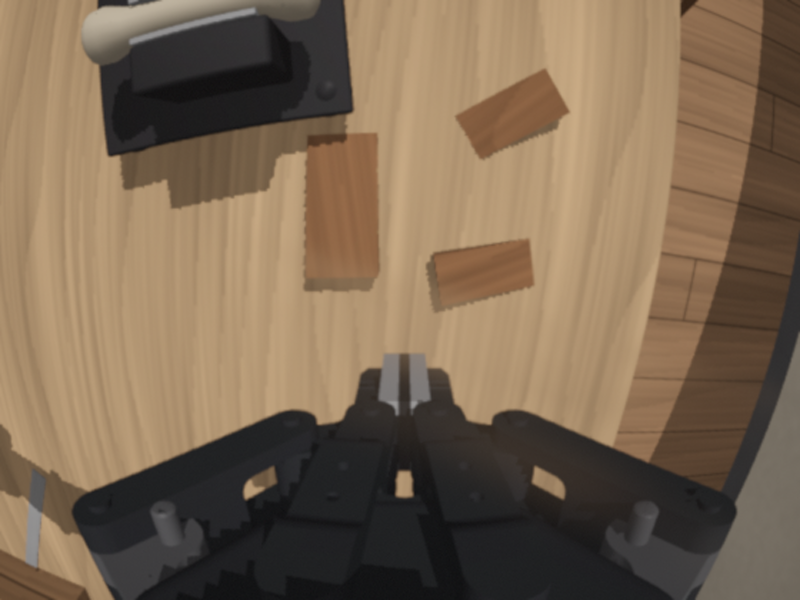

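```bash
cat >> h.py <<'E'
def wray(a,u,v,z,s=.7):
    dx=(u*s-a['cx'])/a['fx'];dy=(v*s-a['cy'])/a['fy'];t=np.hypot(dx,dy)
    p=np.array([np.tan(t)*dx/t,np.tan(t)*dy/t,1]);R=cv2.Rodrigues(a['rvec'])[0];o=-R.T@np.ravel(a['tvec']);r=R.T@p
    return (o+r*(z-o[2])/r[2])[:2]*1000
def rep(a,tl,tr,hl,hr,pc,pz=.036):
    T=(wray(a,*tl,.002)+wray(a,*tr,.002))/2;H=(wray(a,*hl,.026)+wray(a,*hr,.026))/2
    e=(T-H)/np.linalg.norm(T-H); C=wray(a,*pc,pz); F=C+[-24.4,17.1]
    w=F-T; print('toe',T.round(1),'heel',H.round(1),'L',np.linalg.norm(T-H).round(1),'yaw',np.degrees(np.arctan2(e[1],e[0])).round(1),'corner',C.round(1),'foot',F.round(1),'ahead',(w@e).round(1),'left',(e[0]*w[1]-e[1]*w[0]).round(1))
E
python3 - <<'E'
from h import *
rep(np.load('w0.npz'),(301,126),(369,122),(300,266),(373,265),(335,101))
rep(np.load('w1.npz'),(308,135),(377,133),(305,278),(379,278),(351,111))
E
```

```text
toe [654.1  51.2] heel [665.3 -66.9] L 118.6 yaw 95.4 corner [658.3  65.5] foot [633.9  82.6] ahead 33.2 left 17.0
toe [647.4  50.8] heel [659.4 -68.4] L 119.8 yaw 95.8 corner [657.4  66.1] foot [633.   83.2] ahead 33.7 left 11.0
```

```bash
python3 - <<'E'
from h import *
q=quat(95.8)
env.movel([.70,0.0,.15],.25); env.movel([.70,0.0,.082],.1)
print(env.movel([.680,-.002,.082],.05,stop_force=12))
env.movel([.70,-.002,.082],.1); env.movel([.70,-.03,.16],.2)
env.grip(.03)
e=np.array([np.cos(np.radians(95.8)),np.sin(np.radians(95.8))]); H=np.array([.6495,-.0684])
P=lambda s:[*(H+e*(s-.011)),.081]
p=P(-.02); env.movel([p[0],p[1],.16],.2,rot=q); env.movel(p,.1)
f0=env.get_state()['force']
print(env.movel(P(.015),.05,stop_force=12),env.get_state()['force']-f0,env.get_state()['time'],env.get_state()['tcp_pos'])
im,d,c=save('wrist','w2')
cv2.imwrite('pics/w2.png',cv2.resize(im,(800,600),interpolation=cv2.INTER_CUBIC))
E
```

```text
False
False [-0.48875099  0.33170051 -0.15168771] 14.6083 [ 0.64899043 -0.06443943  0.08094737]
```

View pics/w2.png

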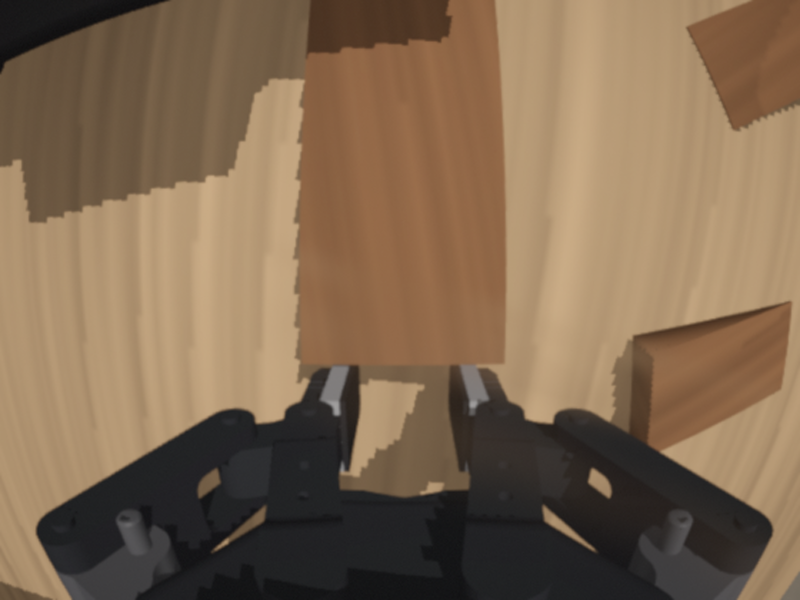

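The wedge sits square against both fingers (heel edge level at row 364, centred at column 402, the same as the fingers). Pushing on in steps, watching force and plate tilt.

```bash
cat > push.py <<'E'
from fit import *
a=np.load('w2.npz'); print('heel w2',wray(a,300,364,.026).round(1),wray(a,505,363,.026).round(1))
e=np.array([np.cos(np.radians(95.8)),np.sin(np.radians(95.8))]); H=np.array([.6495,-.0684])
P=lambda s:[*(H+e*(s-.011)),.081]
def tilt():
    for n in('scene','side'):
        im,d,c=snap(n); A=dict(c,im=im,d=d); Pc,h=cloud(A); r=plate(Pc,h,[.535,.133]); print('  ',n,'n',r['n'],'tilt',r['tilt'].round(4),'grad',r['grad'].round(4),'rect',np.round(r['rect'][0],1),round(r['rect'][2],1))
E
python3 - <<'E'
from push import *
tilt()
f0=env.get_state()['force']
for s in (.030,.042,.052,.060):
    st=env.movel(P(s),.04,stop_force=15); S=env.get_state(); print(s,st,(S['force']-f0).round(2),S['tcp_pos'].round(4),S['time'])
    if s>.04: tilt()
    if st: break
E
```

```text
heel w2 [617.8 -54.8] [677.6 -48.5]
   scene n 727 tilt 0.0877 grad [-0.066   0.0577] rect [534.8 128.4] 9.9
   side n 1423 tilt 0.0879 grad [-0.0659  0.0581] rect [533.8 135.1] 10.6
0.03 False [ 0.53 -4.7   0.3 ] [ 0.6477 -0.0505  0.0813] 15.2833
0.042 False [-0.03 -3.25 -0.26] [ 0.6465 -0.0377  0.0811] 15.7333
   scene n 814 tilt 0.0555 grad [-0.0432  0.0349] rect [533.4 129.3] 11.2
   side n 1438 tilt 0.0524 grad [-0.0405  0.0333] rect [532.3 137.3] 11.2
0.052 False [ 0.05 -4.    0.32] [ 0.6454 -0.0277  0.0811] 16.2333
   scene n 841 tilt 0.036 grad [-0.0257  0.0253] rect [532.3 131.5] 10.7
   side n 1448 tilt 0.0335 grad [-0.0266  0.0203] rect [531.4 138.2] 11.3
0.06 False [ 0.3  -4.14  2.13] [ 0.6446 -0.0198  0.0811] 16.6833
   scene n 882 tilt 0.0279 grad [-0.0203  0.0192] rect [538.3  99.3] 10.4
   side n 1472 tilt 0.0206 grad [-0.0166  0.0122] rect [538.4 101.6] 10.8
```

```bash
python3 - <<'E'
from push import *
f0=np.array([0,0,0.]); b=env.get_state()['force']
for s in (.064,.067,.069,.0705,.0715,.0725,.0735,.0745):
    st=env.movel(P(s),.02,stop_force=5); S=env.get_state(); f=S['force']; print(s,st,f.round(2),S['tcp_pos'].round(4),S['time'])
    if s in(.067,.0705,.0725,.0745): tilt()
    if st or -f[1]>8: break
tilt()
E
```

```text
heel w2 [617.8 -54.8] [677.6 -48.5]
0.064 False [ 0.16 -5.73  1.74] [ 0.6442 -0.0162  0.0811] 17.1333
0.067 False [ 0.43 -4.81  1.9 ] [ 0.6439 -0.0133  0.0811] 17.4333
   scene n 880 tilt 0.0152 grad [-0.0095  0.0118] rect [538.2  99.2] 10.9
   side n 1501 tilt 0.0104 grad [-0.0086  0.0059] rect [537.5 104.4] 10.7
0.069 False [-0.16 -4.89  0.97] [ 0.6437 -0.0114  0.0811] 17.7833
0.0705 False [ 1.73 -6.06  1.96] [ 0.6435 -0.01    0.0811] 18.0333
   scene n 889 tilt 0.0054 grad [-0.0053  0.0008] rect [538.5  96.9] 11.0
   side n 1485 tilt 0.004 grad [-0.0036 -0.0019] rect [537.4 103.1] 11.0
0.0715 False [ 1.96 -5.43  1.98] [ 0.6434 -0.0091  0.0811] 18.3833
0.0725 False [ 1.33 -6.3   1.23] [ 0.6433 -0.0081  0.0811] 18.6333
   scene n 898 tilt 0.0037 grad [-0.0035  0.0011] rect [538.6  96.2] 11.3
   side n 1490 tilt 0.0008 grad [-0.0001  0.0007] rect [536.9 104.2] 10.6
0.0735 False [ 1.19 -5.38  1.1 ] [ 0.6432 -0.0074  0.0811] 18.9833
0.0745 False [ 0.5  -7.98  0.65] [ 0.6431 -0.0068  0.0811] 19.2333
   scene n 883 tilt 0.0001 grad [-0.0001  0.    ] rect [538.3  97.2] 11.4
   side n 1476 tilt 0.0007 grad [ 0.0004 -0.0006] rect [536.8 104.4] 10.3
   scene n 873 tilt 0.003 grad [ 0.0008 -0.0028] rect [539.8  94.1] 12.5
   side n 1498 tilt 0.0016 grad [-0.0001 -0.0016] rect [536.6 104.3] 10.2
```

Tilt is now within noise of level, push force is rising to 8 N and the arm has begun to lag: the good foot looks to be down. Backing off to check from a clear view.

```bash
python3 - <<'E'
from push import *
print(env.get_state()['force'].round(2))
env.movel(P(.045),.1); tilt()
p=P(.030); env.movel([p[0],p[1]-.02,.33],.25)
env.dwell(.3); tilt(); print(env.get_state()['time'])
im,d,c=save('wrist','w3'); a,_,_=save('side','side3'); 
cv2.imwrite('pics/w3.png',cv2.resize(im,(800,600),interpolation=cv2.INTER_CUBIC))
s,_,_=save('scene','scene3')
k=np.load('scene0.npz')['im']
f=lambda i:cv2.resize(i[150:250,245:360],None,fx=3.4,fy=3.4,interpolation=cv2.INTER_CUBIC)
g=cv2.resize(a[185:290,250:365],None,fx=3.4,fy=3.4*100/105,interpolation=cv2.INTER_CUBIC)
cv2.imwrite('pics/s3.png',np.hstack([f(s),g[:340]]))
E
```

```text
heel w2 [617.8 -54.8] [677.6 -48.5]
[ 0.44 -7.1   0.88]
   scene n 785 tilt 0.0036 grad [0.0012 0.0035] rect [532.3 131.8] 10.6
   side n 1498 tilt 0.0015 grad [ 0.0007 -0.0013] rect [530.6 138. ] 11.1
   scene n 1079 tilt 0.0019 grad [ 0.0004 -0.0019] rect [531.6 131.4] 10.9
   side n 1479 tilt 0.0014 grad [-0.0002 -0.0014] rect [530.6 138.4] 11.1
21.5333
```

View pics/w3.png

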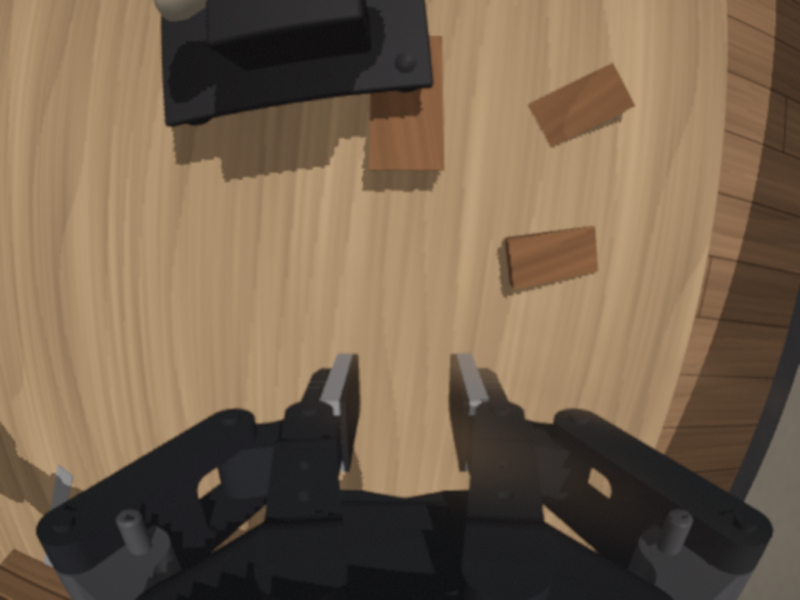

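View pics/s3.png

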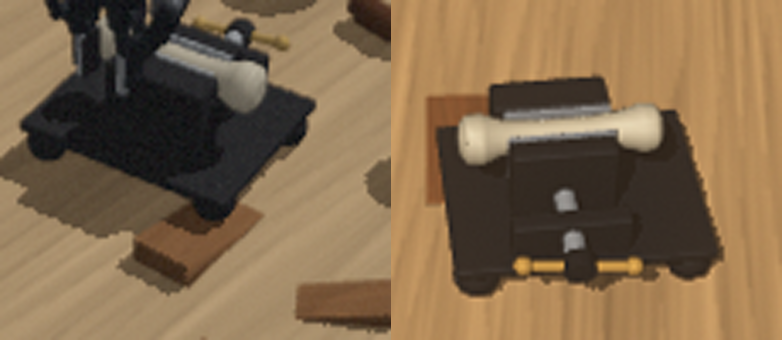

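```bash
python3 - <<'E'
from push import *
a=np.load('w3.npz'); hl,hr,c=wray(a,368,170,.026),wray(a,443,170,.026),wray(a,432,88,.048)
h=(hl+hr)/2; d=hr-hl; e3=np.array([-d[1],d[0]])/np.linalg.norm(d); F=c+[-23.5,15.8]; w=F-h
print('heel',h.round(1),'yaw',np.degrees(np.arctan2(e3[1],e3[0])).round(1),'corner',c.round(1),'foot',F.round(1),'toe past foot',(120-w@e3).round(1),'left',(e3[0]*w[1]-e3[1]*w[0]).round(1))
for n in('scene','side'):
    G=[];B=[]
    for i in range(8):
        im,dd,cc=snap(n);A=dict(cc,im=im,d=dd);Pc,hs=cloud(A);G.append(plate(Pc,hs,[.535,.133])['grad'])
        m=(np.linalg.norm(Pc[...,:2]-[.53,.1],axis=-1)<.3)&(abs(Pc[...,2])<.008); q=Pc[m]
        f=least_squares(lambda p:np.c_[q[:,:2]-[.53,.1],np.ones(len(q))]@p-q[:,2],[0,0,0],loss='soft_l1',f_scale=.001).x;B.append(f)
    print(n,'plate',np.mean(G,0).round(5),'sd',np.std(G,0).round(5),'bench',np.mean(B,0).round(5))
print(env.get_state()['time'])
E
```

```text
heel w2 [617.8 -54.8] [677.6 -48.5]
heel [641.7   3.2] yaw 95.8 corner [655.1  67.2] foot [631.6  83. ] toe past foot 39.6 left 2.1
scene plate [-0.00188  0.00181] sd [0.00185 0.00228] bench [-6.20e-04  1.00e-05  1.34e-03]
side plate [-0.00035 -0.00034] sd [0.00036 0.00158] bench [ 0.00019 -0.00207  0.00178]
22.4833
```

Relative to the bench in the same pictures, both cameras leave about 0.002 rad of lean, roughly 0.2 mm, which is within noise but one-sided. I'll do a short, force-watched top-up push to see whether the load has really risen.

```bash
python3 - <<'E'
from push import *
p=P(.060); env.movel([p[0],p[1]-.02,.081],.2); env.movel(P(.071),.06); env.dwell(.2)
F=lambda:np.mean([(env.dwell(.02),env.get_state()['force'])[1] for _ in range(5)],0)
b=F();print('free',b.round(2),env.get_state()['tcp_pos'].round(4))
for s in (.0725,.0735,.0742,.0747,.0752,.0757,.0762,.0767):
    env.movel(P(s),.01); f=F()-b; S=env.get_state(); print(s,f.round(2),S['tcp_pos'].round(5),round(S['time'],2))
    if -f[1]>9: break
env.movel(P(.045),.1); p=P(.0); env.movel([p[0],p[1]-.05,.30],.3); env.dwell(.2)
for n in('scene','side'):
    G=[]
    for i in range(8):
        im,dd,cc=snap(n);A=dict(cc,im=im,d=dd);Pc,hs=cloud(A);r=plate(Pc,hs,[.535,.133]);G.append(r['grad'])
    print(n,'plate',np.mean(G,0).round(5),np.std(G,0).round(5),np.round(r['rect'][0],1),round(r['rect'][2],1))
    cv2.imwrite(f'pics/end_{n}.png',im)
print(env.get_state()['time'])
E
```

```text
heel w2 [617.8 -54.8] [677.6 -48.5]
free [ 0.01 -0.49  0.48] [ 0.6434 -0.0091  0.081 ]
0.0725 [ 0.18  0.03 -0.1 ] [ 0.64328 -0.00719  0.08101] 25.22
0.0735 [-0.41 -0.74 -0.03] [ 0.64317 -0.0065   0.08105] 25.55
0.0742 [ 0.11 -3.98 -0.78] [ 0.6431  -0.00636  0.08107] 25.88
0.0747 [ 0.16 -5.04 -0.54] [ 0.643   -0.00621  0.08106] 26.22
0.0752 [ 0.42 -5.81 -1.26] [ 0.64294 -0.00613  0.08109] 26.55
0.0757 [ 0.19 -6.75 -1.56] [ 0.64288 -0.00599  0.08108] 26.88
0.0762 [ 0.1  -7.08 -1.59] [ 0.64284 -0.00578  0.08111] 27.22
0.0767 [ 0.49 -6.99 -2.09] [ 0.64284 -0.00532  0.08112] 27.55
scene plate [-0.00121  0.00063] [0.00132 0.00204] [532.  133.1] 11.4
side plate [-0.00041 -0.00179] [0.00088 0.00179] [530.2 140.3] 11.4
29.9583
```

Push force now plateaus at 7 N against about 4.5 N on the ramp, and the plate is level with the bench to about 0.001 rad. One last look before handing in.

```bash
python3 - <<'E'
import cv2,numpy as np
a=cv2.imread('pics/end_scene.png')[140:270,240:390];b=cv2.imread('pics/end_side.png')[180:310,200:350]
cv2.imwrite('pics/end.png',cv2.resize(np.hstack([a,b]),(800,347),interpolation=cv2.INTER_CUBIC))
E
```

```text
(no output)
```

View pics/end.png

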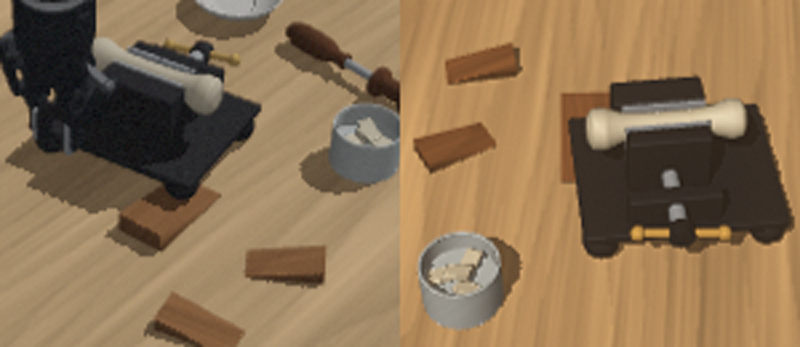

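The wedge sits under the short foot (left view, about (182,190)). The clamp is level, the tin, drill and look-alikes have not moved, and the arm is up and clear.

```bash
python3 -c "
from h import *
job.job_done(); print(env.get_state()['time'])"
```

```text
the job is handed in; nothing more can be done
the job is handed in; nothing more can be done
```

The wedge is under the short foot and the clamp stands level as far as the cameras can tell. I handed the job in shortly after 30.0 s on the robot's clock.

I nudged the 120 x 60 mm wedge sideways with closed fingers to line it up. Then I pushed it at the heel with two fingers, thin end first, and left it there.

**Last checks**
- **Tilt:** the plate went from 0.088 rad to about 0.001 rad relative to the bench, in both cameras, which is within their noise.
- **Wedge position:** the toe measured about 39.6 mm past the foot, with the foot about 2 mm off the wedge's centre line. That was before a final top-up push of roughly 1.3 mm.
- **Push force:** it rose from about 4.5 N on the slope to a steady 7 N, as expected once the good foot is down. I did not test rocking directly.
- **Surroundings:** the arm ended up and clear. The tin, drill and look-alike wedges visible in the last picture had not moved.

**What disagreed**
- **First push stopped slightly short:** after it, both cameras still showed about 0.002 rad of lean, so I did the top-up push.
- **Clamp may have shifted:** the last pictures suggest it slid up to 2 mm and turned up to 1°, close to measuring error.
- **Cameras differ:** the two fixed cameras disagree by about 7 mm on the clamp's position across the bench. I relied on the wrist camera for positions.

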